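Turn the spout caddy's keyed lid to its pin and press it home

TASK

The round lid of the clamped pour-spout caddy is standing proud because its rim notch is not over the key pin. With a fingertip in the lid's scoop, push the lid round until the notch meets the key at the steel post, then press the lid down until it is fully seated, and move clear. Do not lift the lid, and leave the cup, pourer, dish and shaker where they are.

Things in the scene. Friction and masses are not known exactly. Their poses are not given: they have to be found in the camera images.
- lid_center (a point): Centre of the lid's top face, on its vertical turning axis; 81 mm above the cart top while proud, 72 mm when fully seated. The lid is a plastic disc: white rim plate 150 mm across, 8 mm thick, carrying a raised grey drum 112 mm across, 18 mm high, cut away in one wide sector, the finger scoop. The top face is solid here: hub of 21 mm radius. Axes turn with the lid: x to the notch, z up.
- lid_notch (a point): Middle of the lid's rim notch, 71 mm from the axis, at the top of the rim plate (18 mm below lid_center). The notch is cut right through the rim plate, 18 mm wide, 15 mm deep, open outwards. The lid can go down only with the notch over the key (8 mm wide, so within about 4 degrees either way).
- lid_scoop (a point): Middle of the finger scoop's floor, 42 mm from the axis, straight opposite the notch; the floor is the rim plate's top, 63 mm above the cart top while proud. The scoop is 18 mm deep, open above and outwards, from the hub (21 mm radius) to the rim. Its two upright side walls stand 47 degrees to either side of its middle, seen from the axis at 42 mm radius; pushing on one turns the lid.
- key_tab (a point): Middle of the top of the fixed steel key, 71 mm from the lid's axis, 54 mm above the cart top: a tab 8 mm wide, 18 mm long on the tub's rim just under the lid's rim. Straight outside it, 80 to 90 mm from the axis, a 10 mm square steel post, 70 mm high, shows from above where the key is. Notch and key meet when lid_notch and key_tab have the same bearing from the axis.
- lid_drop (a joint): How far the lid is pressed down on its gasketed spindle, in m: 0 as it starts (proud), 0.009 fully seated, negative if lifted. Rubber gasket drag of about 8 N resists it either way and it stays where it is left; it does not spring back. Off the key, the rim lands on the key after about 1 mm; a hard push then only bends it a few mm further and it comes back up.
- lid (a joint): Turn of the lid in rad, growing anticlockwise seen from above: the notch is over the key at 0 and at every whole turn (6.283). It turns either way without end stops, against about 0.08 N m of friction, and stays where it is left.
- caddy: The black plastic tub under the lid, 144 mm across, 45 mm high, on a round flange of 190 mm diameter and 8 mm thick, fixed to the cart top. Origin at the centre of the underside, on the lid's axis; x points to the key post. On its +y side a steel toggle clamp holds the flange; it reaches 200 mm from the axis and is nowhere higher than 54 mm.
- cup: Clear measuring cup, 76 mm across, 95 mm high, open, loose. Origin at the centre of its underside. Leave alone.
- pourer: Blue plastic bottle pourer standing on its stopper, 36 mm across, 103 mm high, loose. Origin at the centre of its underside. Leave alone.
- dish: White enamel salt-rim dish, 120 mm across, 24 mm high, loose. Origin at the centre of its underside. Leave alone.
- shaker: Steel cobbler shaker, 88 mm across, 207 mm high, loose. Origin at the centre of its underside. Leave alone.

How it is judged (in metres and radians):
At the end, for the whole second after the job is handed in: The lid is pressed down at least 7.5 mm of its 9 mm, with its notch within 8 mm of the key, at rest; cup, pourer, dish and shaker upright and within 15 mm of where they stood (value of joint lid_drop above 0.0075 m and horizontal distance between lid_notch and key_tab below 0.008 m and velocity of joint lid between -0.1 and 0.1 rad/s and angle between each of cup, pourer, dish, shaker's own z axis and vertical below 0.15 rad and distance of each of cup, pourer, dish, shaker from where it was at the start of the episode below 0.015 m); the robot touches nothing.
It fails at once if the lid is lifted more than 4 mm (value of joint lid_drop below -0.004 m).
It fails at once if the cup is moved more than 15 mm (distance of cup from where it was at the start of the episode above 0.015 m).
It fails at once if the pourer is moved more than 15 mm (distance of pourer from where it was at the start of the episode above 0.015 m).
It fails at once if the dish is moved more than 15 mm (distance of dish from where it was at the start of the episode above 0.015 m).
It fails at once if the shaker is moved more than 15 mm (distance of shaker from where it was at the start of the episode above 0.015 m).
It also fails if it takes over 48 s, if anything falls off the work surface, if the arm or the gripper's body presses on something with over 40 N, if the wrist force passes 120 N, or if a joint passes its speed limit or range.

ROBOT

A 6-joint arm with a two-finger parallel gripper is mounted at the origin on the work surface. World frame = base frame: x ahead of the robot, y to its left, z up, the work surface at z = 0. Lengths are in mm, angles in degrees, forces in N, time in s.
With the tool pointing down it reaches from about 325 to 925 mm from the base axis. Payload 3.1 kg.
Tool frame: the origin (TCP) lies at the very end of the fingers, on their centre line; the grasp point (between the pads) lies grasp_offset behind it (grasp_offset is the distance from the TCP to the grasp point, in mm); z points along the fingers, x is the direction in which the jaws open and shut, and the axes are right-handed (so a half turn about z gives the same grasp; the last joint's range is limited). The gripper opens to 85 mm and grips with 20 to 120 N. Pads are 22 mm wide; open, the fingers measure 114 mm over their backs; the gripper's body (76 mm by 85 mm) begins 54 mm behind the grasp point. The pads swing forward as they close: fully open they stand 13 mm farther back than shut.
Start: joints at [56.998, 12.427, 92.441, -0, 75.132, -6.429], TCP at [279.578, 558.995, 231.3] pointing down, gripper open.
Joint ranges: [-157.48, 157.48], [-44.54, 120.13], [17.64, 146.25], [-64.5, 244.5], [7.68, 150.69], [-147.95, 147.95]. Speed limits (degrees/s): [159.86, 159.86, 180, 180, 180, 180].

INTERFACE

Orientations are given as [roll, pitch, yaw] about the fixed x, y, z axes, in that order (R = Rz(yaw) Ry(pitch) Rx(roll)).
In Python, from station import * gives the robot as it stands. Calls block until the motion is done:
- goto(position, orientation): joint-space move of the TCP to a pose.
- move_l(position, attitude=None, speed=150): straight line of the TCP; attitude=None keeps the orientation; speed is the mean speed in mm/s.
- move_j(angles): joint-space move.
- grip(opening, squeeze=None): finger opening in mm; squeeze is the grip in N (None keeps the last); returns when the fingers have stopped.
- wait(seconds).
- solve_ik(position, orientation): joint angles nearest the present ones, or None.
- get_obs(): the state.
- get_image(name): name is "scene" or "top" or "wrist"; returns the picture (384x512x3 uint8, red, green, blue); there is no depth.
- get_calibration(name): a dict with "fx", "fy", "cx", "cy" (pixels), "R" (3x3) and "t" (3): a world point X has camera coordinates R X + t; the wrist camera has in their place "mount" (4x4, takes a point from camera to tool coordinates, whose origin is the TCP and whose axes are the tool frame's). Camera axes: x right, y down, z forward; pixel columns grow to the right and rows downward; lengths in mm; the calibration is good to about 2 mm. A picture is of the moment at which its call begins: read the wrist's pose just before it. get_calibration takes no time and is no camera call.
A pose or a line that the arm cannot do raises Unreachable and nothing moves.
- sign_off(): hands the job in, once; it reports no verdict.
Trained networks look in the newest picture that a camera, given by its name, has taken for a name from the list of things; names that differ only in an ending like _2 or _b are one class to them, and where a whole thing is asked for, a point or a joint stands for the part that bears it (a point fixed in the world has none). Each returns a list of dicts, best first, with "score" (0 to 1); they miss things now and then, are a little off and sometimes report something else, mostly with a low value. They report only what shows in the picture. A call takes as long as a camera call.
- spot_in(name, camera): "extent" ([centre column, centre row, width, height] in pixels, round what is visible of it).
- regions_of(name, camera): "region" (384x512 bool, what is visible of it) and "extent" ([centre column, centre row, width, height] in pixels, round what is visible of it).
The state is a dict: "t": time; "joint_pos": joint angles; "qvel": joint speeds; "effort": joint torques, N m; "tcp_pos": TCP position; "ee_rot": TCP orientation; "wrist_force": force on the tool from outside, world axes, zero at the start; "moment": the same for the moment, N m; "grip_width": finger opening in mm.
Only numpy, scipy, OpenCV 4.12 (cv2) and the standard library are available. Lean on these libraries where they do the work, as an engineer would, in place of code of your own. Each camera call takes 0.05 s, during which the arm holds its last target. There are 200 camera calls.

## Working session

There is one attempt and no reset: what is moved stays moved. The work goes in short steps, each a Python script; the robot and the scene stay as the last script left them, time stands still between calls to the robot, and variables do not carry over. Pictures are saved under pics/ and viewed, about 8 in all and at most 12, crops included, and the job is handed in when it is done.

```bash
mkdir -p pics; python3 - <<'E'
from station import *
import cv2,numpy as np
o=get_obs();print(o['t'],o['tcp_pos'],o['ee_rot'],o['grip_width'])
for n in("top","scene"):
    im=get_image(n);cv2.imwrite(f'pics/{n}1.png',cv2.resize(im[:,:,::-1],(800,600)));c=get_calibration(n)
    print(n,{k:np.round(v,3).tolist() for k,v in c.items()})
    for t in("lid","caddy","cup","pourer","dish","shaker","lid_notch","lid_scoop","key_tab","lid_center"):
        r=spot_in(t,n);print(t,[(round(d['score'],2),np.round(d['extent']).tolist()) for d in r[:2]])
print({k:np.round(v,3).tolist() for k,v in get_calibration("wrist").items()},get_obs()['t'])
E
```

```text
0.0 [279.13051676 558.29561025 229.96548148] [-1.79985118e+02  1.36873492e-01  6.34260270e+01] 85.75894440165077
top {'fx': 395.874, 'fy': 395.874, 'cx': 254.539, 'cy': 192.917, 'R': [[0.002, -1.0, -0.002], [-0.985, -0.002, -0.17], [0.17, 0.002, -0.985]], 't': [60.487, 597.731, 1105.256]}
lid [(0.92, [302.0, 210.0, 52.0, 52.0])]
caddy [(0.67, [290.0, 215.0, 86.0, 71.0])]
cup [(0.86, [392.0, 194.0, 36.0, 29.0])]
pourer [(0.54, [385.0, 254.0, 23.0, 17.0]), (0.3, [301.0, 208.0, 50.0, 48.0])]
dish [(0.84, [310.0, 151.0, 41.0, 37.0])]
shaker [(0.89, [135.0, 204.0, 44.0, 28.0]), (0.68, [303.0, 208.0, 53.0, 52.0])]
lid_notch [(0.82, [304.0, 210.0, 56.0, 54.0]), (0.16, [289.0, 217.0, 87.0, 70.0])]
lid_scoop [(0.82, [300.0, 209.0, 54.0, 54.0])]
key_tab [(0.91, [292.0, 215.0, 81.0, 75.0])]
lid_center [(0.94, [302.0, 210.0, 52.0, 53.0])]
scene {'fx': 405.177, 'fy': 405.177, 'cx': 249.24, 'cy': 191.539, 'R': [[0.838, 0.546, -0.019], [0.308, -0.501, -0.808], [-0.451, 0.671, -0.588]], 't': [-529.257, -90.524, 1406.94]}
lid [(0.87, [210.0, 218.0, 56.0, 37.0]), (0.28, [210.0, 221.0, 71.0, 80.0])]
caddy [(0.8, [208.0, 218.0, 66.0, 77.0])]
cup [(0.72, [150.0, 288.0, 38.0, 55.0])]
pourer [(0.87, [110.0, 252.0, 23.0, 32.0])]
dish [(0.66, [264.0, 262.0, 48.0, 38.0])]
shaker [(0.82, [296.0, 132.0, 24.0, 65.0]), (0.72, [209.0, 218.0, 52.0, 39.0])]
lid_notch [(0.65, [209.0, 218.0, 58.0, 43.0])]
lid_scoop [(0.72, [210.0, 216.0, 55.0, 41.0]), (0.67, [209.0, 219.0, 73.0, 76.0])]
key_tab [(0.88, [208.0, 216.0, 75.0, 76.0])]
lid_center [(0.93, [208.0, 217.0, 58.0, 37.0])]
{'fx': 286.202, 'fy': 286.202, 'cx': 256.316, 'cy': 192.742, 'mount': [[1.0, -0.0, -0.0, -0.153], [0.0, 0.958, 0.286, -72.185], [0.0, -0.286, 0.958, -141.864], [0.0, 0.0, 0.0, 1.0]]} 1.1
```

```bash
cat > h.py <<'E'
from station import *
import cv2,numpy as np
from scipy.spatial.transform import Rotation as Ro
def cam(n,o=None):
    c=get_calibration(n)
    if n=="wrist":
        T=np.eye(4);T[:3,:3]=Ro.from_euler('xyz',o['ee_rot'],degrees=True).as_matrix();T[:3,3]=o['tcp_pos']
        M=np.linalg.inv(T@np.array(c['mount']));R,t=M[:3,:3],M[:3,3]
    else: R,t=np.array(c['R']),np.array(c['t'])
    return np.array([[c['fx'],0,c['cx']],[0,c['fy'],c['cy']],[0,0,1]]),R,t
def plane(C,uv,z):
    K,R,t=C;d=R.T@np.linalg.solve(K,[uv[0],uv[1],1]);o=-R.T@t
    return o+d*(z-o[2])/d[2]
def proj(C,X):
    K,R,t=C;p=K@(R@np.asarray(X,float)+t);return p[:2]/p[2]
def tri(C1,p1,C2,p2):
    X=cv2.triangulatePoints(C1[0]@np.c_[C1[1],C1[2]],C2[0]@np.c_[C2[1],C2[2]],np.float64(p1),np.float64(p2))
    return (X[:3]/X[3]).ravel()
def rectify(im,C,ctr,z,half=130,s=2):
    # orthographic view of plane z, up = +x world, left = +y
    w=[(-half,-half),(-half,half),(half,half),(half,-half)]
    src=np.float32([proj(C,[ctr[0]+a,ctr[1]+b,z]) for a,b in w])
    dst=np.float32([[(half-b)*s,(half-a)*s] for a,b in w])
    return cv2.warpPerspective(im,cv2.getPerspectiveTransform(src,dst),(2*half*s,2*half*s))
E
python3 - <<'E'
from h import *
T=cam("top");S=cam("scene")
for n,a,b in(("lid",(302,210),(209.5,218)),("cup",(392,194),(150,288)),("pourer",(385,254),(110,252)),("dish",(310,151),(264,262)),("shaker",(135,204),(296,132))):
    print(n,np.round(tri(T,a,S,b)))
print(plane(T,(302,210),72))
im=cv2.imread('pics/top1.png')
a=cv2.resize(im[220:420,340:660],(800,500),interpolation=cv2.INTER_CUBIC);cv2.imwrite('pics/topc.png',a)
E
```

```text
lid [550. -73.  56.]
cup [ 594. -335.   64.]
pourer [ 425. -304.   58.]
dish [ 738. -105.   20.]
shaker [560. 396. 102.]
[544.92794214 -73.62049675  72.        ]
```

View pics/topc.png

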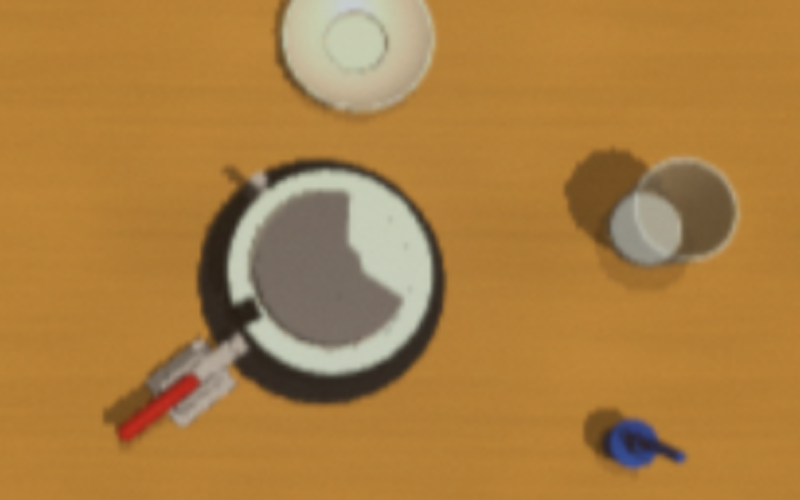

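View pics/scene1.png

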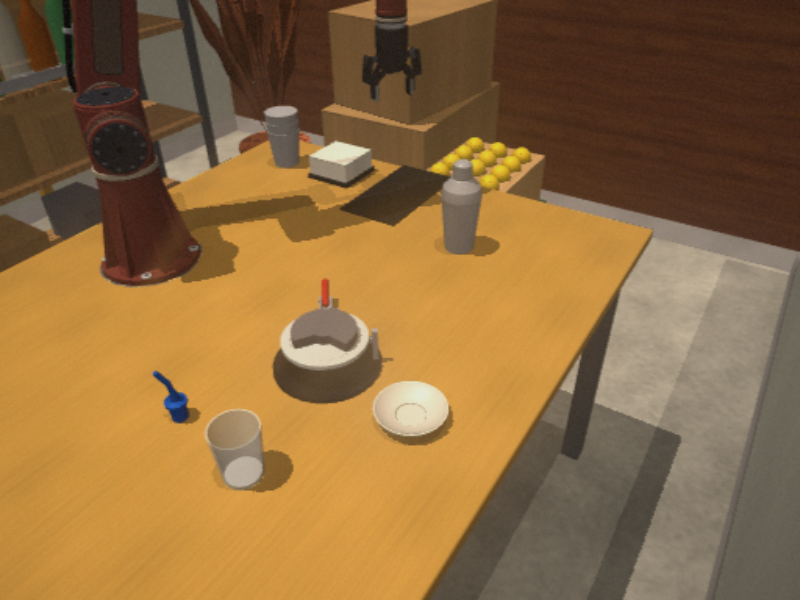

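The top crop shows the lid centre at about (330,270), the notch low-left at (245,310), the post at (258,182) and the scoop facing right. So the lid needs to turn about 75° clockwise. The scene view confirms the layout, and nothing tall stands near the lid. I'll take a closer look with the wrist camera.

```bash
python3 - <<'E'
from h import *
p=get_obs()['tcp_pos'];e=[180,0,63]
move_l([p[0],p[1],290],speed=200)
goto([600,-100,290],e); grip(0)
L=np.array([546,-73.5])
def shot(xy,z,n):
    goto([*xy,z],e);wait(.3);o=get_obs();im=get_image("wrist");C=cam("wrist",o);np.savez(f'pics/{n}.npz',im=im,K=C[0],R=C[1],t=C[2])
    print(n,o['tcp_pos'],o['ee_rot'],o['grip_width'],o['t'])
    r=spot_in("lid","wrist");print([(d['score'],d['extent']) for d in r[:2]]);return im,C
im,C=shot(L+60*np.array([.89,-.45]),225,'w1');c1=spot_in("lid","wrist")
im2,C2=shot(L+60*np.array([.89,-.45])+[30,60],225,'w2')
out=np.hstack([rectify(im,C,L,63,100,2),rectify(im2,C2,L,63,100,2)])
cv2.imwrite('pics/rect.png',out[:,:,::-1]);print(get_obs()['t'],get_obs()['wrist_force'])
E
```

```text
w1 [ 600.7762972  -100.86098649  227.5156038 ] [ 1.79765456e+02 -4.56164429e-02  6.30023834e+01] 0.3240187072506834 5.5667
[(0.68, [257.1, 112.4, 145.3, 150.4])]
w2 [629.08562294 -41.40162882 225.01009277] [-1.79995461e+02  1.21286505e-02  6.29247687e+01] 0.1028764416752798 6.3917
[(0.92, [194.8, 116.2, 146.1, 150.3])]
6.4917 [ 0.18458075 -0.81332105 -0.44587827]
```

View pics/rect.png

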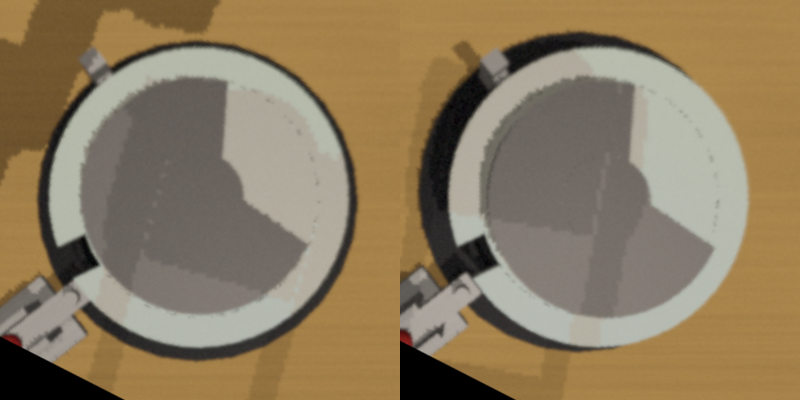

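Both rectified views agree at z = 63: the rim is 150 mm across and centred at (199,197) px, which puts the axis at about (547.5, −73). The notch bears about 115.5° at 69 mm and the post about 38° at 86 mm, so the turn is about −77.5°. Next I'll push the lower scoop wall round and stop slightly short.

```bash
cat >> h.py <<'E'
A=np.array([547.5,-73.0])
def arc(th,r=44,z=69): 
    return [A[0]+r*np.cos(np.radians(th)),A[1]+r*np.sin(np.radians(th)),z],[180,0,th+180]
def look(xy_off,n,yaw=63,z=225):
    goto([A[0]+60*.89+xy_off[0],A[1]-60*.45+xy_off[1],z],[180,0,yaw]);wait(.3);o=get_obs();im=get_image("wrist");C=cam("wrist",o)
    cv2.imwrite(f'pics/{n}.png',rectify(im,C,A,63,100,3)[:,:,::-1]);print(o['t'],o['tcp_pos'])
E
python3 - <<'E'
from h import *
p,e=arc(-68,z=110);goto(p,e)
f0=get_obs()['wrist_force']
for z in(90,80,69):
    move_l(arc(-68,z=z)[0],speed=60);d=get_obs()['wrist_force']-f0;print(z,np.round(d,1))
    if abs(d[2])>6: raise SystemExit('contact')
for th in np.linspace(-68,-171,14)[1:]:
    p,e=arc(th);move_l(p,e,speed=50);o=get_obs();d=o['wrist_force']-f0
    print(round(th,1),np.round(d,1),np.round(o['tcp_pos'],1))
    if np.linalg.norm(d)>20: raise SystemExit('force')
p,e=arc(-167);move_l(p,e,speed=50);move_l([*p[:2],120],speed=120)
look((0,0),'w3')
E
```

```text
90 [-1.1 -0.1  1. ]
80 [-1.7  0.9  0. ]
69 [-1.7  0.7  0.1]
-75.9 [-1.4 -0.4  0.2] [ 558.3 -115.7   69.2]
-83.8 [-1.1  1.1  0.4] [ 552.4 -116.7   69.1]
-91.8 [-0.7 -0.   0.3] [ 546.4 -117.    69.1]
-99.7 [-0.3  0.5  0.7] [ 540.9 -116.5   69.4]
-107.6 [-0.9 -0.2  0.8] [ 534.7 -115.1   69.3]
-115.5 [-0.3 -1.2  0.8] [ 528.7 -112.8   69.2]
-123.5 [-1.1 -0.9  0.8] [ 523.2 -109.7   69. ]
-131.4 [-0.9 -1.5  1.1] [ 518.2 -105.9   68.9]
-139.3 [-1.6 -0.7  0.3] [ 514.  -101.5   68.8]
-147.2 [-2.1 -0.6  0.6] [510.4 -96.7  68.9]
-155.2 [-1.5 -1.   0.4] [507.5 -91.4  68.9]
-163.1 [-1.3  0.   1.5] [505.4 -85.7  68.9]
-171.0 [-2.4 -0.9  0. ] [504.  -79.8  69. ]
14.3167 [600.0756926  -99.79447994 224.06181543]
```

View pics/w3.png

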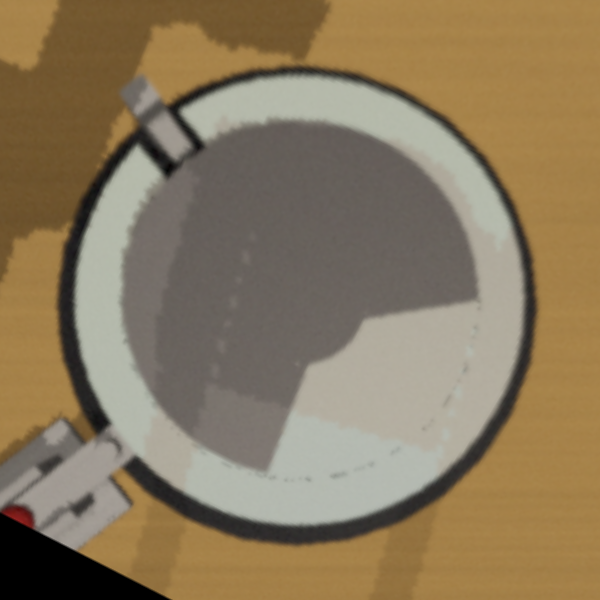

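The key now shows inside the notch at about (175,140), with a wider dark gap on its anticlockwise side. I'll measure the remaining offset with a polar profile.

```bash
python3 - <<'E'
import cv2,numpy as np
g=cv2.imread('pics/w3.png',0).astype(np.float32)
b=np.arange(22,56,1)
for r in(63,66,69,72):
    a=np.radians(b);u=301-r*3*np.sin(a);v=298-r*3*np.cos(a)
    print(r,dict(zip(b.tolist(),cv2.remap(g,u.astype(np.float32)[None],v.astype(np.float32)[None],1)[0].astype(int).tolist())))
E
```

```text
63 {22: 170, 23: 165, 24: 164, 25: 166, 26: 164, 27: 170, 28: 177, 29: 177, 30: 178, 31: 169, 32: 123, 33: 48, 34: 23, 35: 53, 36: 105, 37: 125, 38: 125, 39: 132, 40: 128, 41: 133, 42: 121, 43: 68, 44: 26, 45: 17, 46: 22, 47: 43, 48: 109, 49: 162, 50: 171, 51: 172, 52: 166, 53: 167, 54: 164, 55: 156}
66 {22: 178, 23: 173, 24: 175, 25: 179, 26: 180, 27: 181, 28: 183, 29: 182, 30: 181, 31: 174, 32: 138, 33: 65, 34: 28, 35: 58, 36: 121, 37: 151, 38: 154, 39: 154, 40: 154, 41: 150, 42: 132, 43: 74, 44: 28, 45: 24, 46: 33, 47: 76, 48: 144, 49: 177, 50: 181, 51: 182, 52: 182, 53: 182, 54: 181, 55: 182}
69 {22: 183, 23: 182, 24: 181, 25: 182, 26: 181, 27: 182, 28: 181, 29: 180, 30: 181, 31: 180, 32: 164, 33: 95, 34: 31, 35: 52, 36: 118, 37: 150, 38: 153, 39: 152, 40: 152, 41: 150, 42: 128, 43: 73, 44: 35, 45: 13, 46: 28, 47: 93, 48: 166, 49: 180, 50: 181, 51: 182, 52: 181, 53: 182, 54: 182, 55: 182}
72 {22: 182, 23: 181, 24: 181, 25: 181, 26: 181, 27: 180, 28: 181, 29: 181, 30: 180, 31: 180, 32: 172, 33: 120, 34: 45, 35: 54, 36: 119, 37: 150, 38: 152, 39: 152, 40: 153, 41: 148, 42: 121, 43: 71, 44: 37, 45: 26, 46: 41, 47: 113, 48: 173, 49: 181, 50: 181, 51: 181, 52: 181, 53: 182, 54: 181, 55: 182}
```

The notch centre is at 40.1° and the key at 39.2°. That 0.9° offset is well inside ±4°, so I'll press at the hub.

```bash
python3 - <<'E'
from h import *
goto([*A,110],[180,0,63]);f0=get_obs()['wrist_force']
move_l([*A,84],speed=60)
for z in np.arange(82,67.5,-1):
    move_l([*A,z],speed=20);wait(.1);o=get_obs();d=o['wrist_force']-f0;print(z,np.round(d,1),np.round(o['tcp_pos'],1),round(o['t'],1))
    if d[2]>40: break
move_l([*A,110],speed=60)
look((0,0),'w4')
E
```

```text
82.0 [-1.  -0.8 -0.9] [547.6 -73.   82.2] 15.9
81.0 [-0.6  0.4 -1.9] [547.6 -73.   81.1] 16.2
80.0 [-3.1  0.3  3.8] [547.7 -73.   80.7] 16.6
79.0 [-3.6  0.1  5. ] [547.7 -73.1  79.8] 16.9
78.0 [-2.9  0.   5.5] [547.7 -73.1  78.9] 17.3
77.0 [-2.7 -1.1  4.6] [547.7 -73.   77.9] 17.6
76.0 [-2.8  0.1  6.1] [547.7 -73.   76.9] 18.0
75.0 [-2.3  0.2  4.7] [547.7 -73.   75.9] 18.3
74.0 [-3.5  1.1  5.8] [547.7 -73.1  74.9] 18.7
73.0 [-2.4  0.3  5.9] [547.7 -73.   73.9] 19.0
72.0 [-2.9 -0.1  5.2] [547.7 -73.1  72.9] 19.4
71.0 [-3.2 -0.4  5.3] [547.7 -73.   72. ] 19.7
70.0 [-4.7  0.3  9.8] [547.8 -73.1  71.8] 20.1
69.0 [-7.3  0.8 14.7] [547.9 -73.1  71.8] 20.4
68.0 [-8.9  1.5 18.9] [548.  -73.1  71.7] 20.8
22.5167 [599.60212606 -99.48509079 223.03892593]
```

View pics/w4.png

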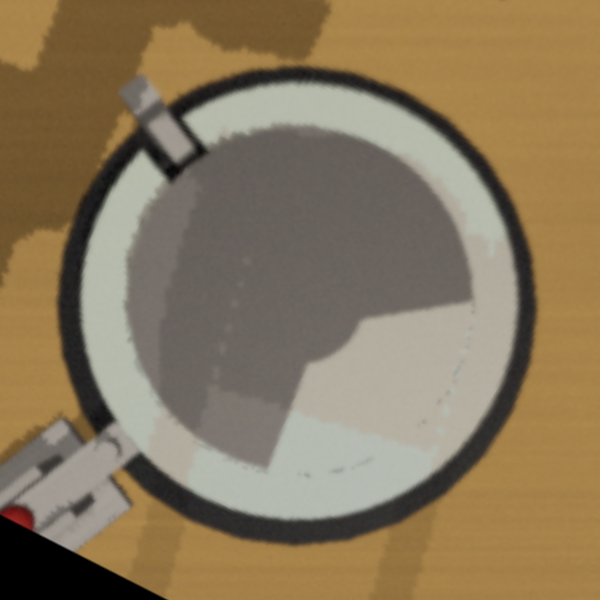

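The tip followed the lid from 81 to 71.8 mm and met a hard stop. The rim now looks 3% smaller, about 438 px against 452, which matches a 9 mm drop, and the key sits in the notch. The arm is clear, so I'm handing in.

```bash
python3 - <<'E'
from h import *
get_image("top")
for t in("cup","pourer","dish","shaker"): print(t,[np.round(d['extent']).tolist() for d in spot_in(t,"top")[:1]])
sign_off()
E
```

```text
cup [[394.0, 194.0, 26.0, 29.0]]
pourer [[385.0, 255.0, 20.0, 15.0]]
dish [[303.0, 149.0, 24.0, 36.0]]
shaker [[136.0, 201.0, 42.0, 25.0]]
the job is handed in; nothing more can be done
```

I turned the lid about 76° clockwise with the closed fingertips against the scoop wall, pressed it down at the hub, moved clear and handed in. The last reading before that was about 22.5 s of the 48 s.

- **Notch over key:** the last wrist image before pressing put the notch about 0.9° from the key, roughly 1 mm. In the image after pressing, the key still sits inside the notch.
- **Seating:** the fingertip followed the lid from about 81 mm down to 71.8 mm. There it met a firm stop, with force rising to 19 N. The rim then looked about 3% smaller in the wrist image, which fits the full 9 mm drop.
- **Cup, pourer and shaker:** the final top view found them within about 3 px (roughly 8 mm) of where they started.
- **Dish:** this check disagreed. Its detected box was much narrower than at the start (24 px against 41) and its centre had shifted 7 px. I think the arm hid part of it, because its row matched to 2 px and the robot never went down near it, but I did not check further.

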